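# Put the canister filter's parts back in the spares tray

### The job

The canister filter has been serviced: put its four parts back in their fitted places in the grey spares tray, each standing flat on the floor of its bay and let go: the blue priming cap in the round bay, the aluminium tube clip in the long narrow bay, the impeller in the small square bay and the jar of ceramic media in the big square bay. The grey cap and the black plastic clip belong to another pump: leave them where they are.

Things in the scene. Friction and masses are not known exactly. Their poses are not given: they have to be found in the camera images.
- blue_cap: Blue plastic priming button cap standing upright: ribbed cylinder 40 mm diameter up to 22 mm, then a stepped top 33 mm wide; 30 mm tall in all, about 30 g. Origin: centre of its underside, z up its axis.
- metal_clip: Bare aluminium tube clip (saddle) standing on its two feet with the arch up, about 40 g: 60 mm long over the feet (own x), 18 mm wide (own y), 31 mm tall. The two feet are 3 mm thick plates at the ends; the arch between them is 30 mm wide in x with flat side faces 18 mm apart, easily pinched across its y. Origin: centre of its underside, z up.
- impeller: Filter impeller standing on its white vane wheel with its dark magnet rotor up: wheel 36 mm diameter and 11 mm high, rotor 20 mm diameter from 10 to 38 mm height, thin white shaft on top to 46 mm; about 50 g. Origin: centre of its underside, z up its axis.
- media_jar: Clear jar of white ceramic ring media with a green screw lid, standing upright: 54 mm diameter, 62 mm tall, the lid being the top 15 mm and as wide as the jar; 110 to 210 g. Origin: centre of its underside, z up its axis.
- grey_cap: Look-alike, not to be moved: grey plastic cap, same shape and size as the blue one (40 mm diameter, 30 mm tall). Origin: centre of its underside.
- black_clip: Look-alike, not to be moved: black plastic clip, same shape and size as the aluminium one (60 x 18 x 31 mm). Origin: centre of its underside.
- round_bay: White fitted insert, 100 mm (own x) by 96 mm (own y), 18 mm high, with a round recess 64 mm across and 12 mm deep. Origin: centre of its underside, z up; the dark recess floor is 6 mm above it. One of four inserts fixed side by side along their y in a low grey tray (112 by 404 mm, rim 4 mm below the inserts' tops); which insert is where changes.
- long_bay: White fitted insert of the same outer size and origin, fixed in the tray, with an oblong recess 84 mm long (own y) by 42 mm wide (own x), 12 mm deep, dark floor 6 mm above the origin.
- small_bay: White fitted insert of the same outer size and origin, fixed in the tray, with a small square recess 54 by 54 mm, 12 mm deep, dark floor 6 mm above the origin.
- big_bay: White fitted insert of the same outer size and origin, fixed in the tray, with a big square recess 80 by 80 mm, 12 mm deep, dark floor 6 mm above the origin. Other gear: small pieces under 30 mm high lie nearer the robot than the parts and beside the tray's ends; tweezers lie behind it; a power strip (to 110 mm high) and bottles (to 170 mm) stand 80 mm or more beyond it.
There are look-alikes about, which are no part of the job. Of the things like the blue_cap, leave any that is yellow; of the rest the smaller one is meant. What is shaped like the round_bay but red is not meant.

How it is judged:
By the outcome, as a careful person would: the job done as asked, in the order asked, and still so for the second after the job is handed in, with the robot touching nothing.
It also fails if it takes over 86 s, if anything falls off the work surface, if the arm or the gripper's body presses on something with over 40 N, if the wrist force passes 120 N, or if a joint passes its speed limit or range.

### The arm

A 6-joint arm with a two-finger parallel gripper is mounted at the origin on the work surface. World frame = base frame: x ahead of the robot, y to its left, z up, the work surface at z = 0. Lengths are in m, angles in rad, forces in N, time in s.
With the tool pointing down it reaches from about 0.35 to 0.925 m from the base axis. Payload 6.4 kg.
Tool frame: the origin (TCP) lies midway between the tips of the shut fingers; the grasp point (between the pads) lies 19 mm behind it; z points along the fingers, y is the line along which they close (so a half turn about z gives the same grasp; the last joint's range is limited). The gripper opens to 85 mm and grips with 20 to 120 N. Pads are 22 mm wide; open, the fingers measure 114 mm over their backs; the gripper's body (76 mm by 85 mm) begins 54 mm behind the grasp point. The pads swing forward as they close: fully open they stand 13 mm farther back than shut.
Start: joints at [-1.298, 0.245, 1.558, -0, 1.339, -0.174], TCP at [0.281, -0.586, 0.231] pointing down, gripper open.
Joint ranges: [-3.13, 3.13], [-1.02, 2.26], [0.13, 2.54], [-0.95, 4.09], [0.21, 2.88], [-2.74, 2.74]. Speed limits (rad/s): [2.57, 2.57, 3.14, 3.14, 3.14, 3.14].

### API

Orientations are given as [roll, pitch, yaw] about the fixed x, y, z axes, in that order (R = Rz(yaw) Ry(pitch) Rx(roll)).
In Python, from station import r gives the robot as it stands. The module is installed in compiled form; this text tells all that it offers.
- The arm moves only by the shell command python3 -m inch 'ROWS' [FORCE]. ROWS is JSON, a list that holds one entry, the list of rows, each a list of 5 numbers: the opening, from 0 (shut) to 1 (fully open), then the shift along the tool's x, y, z as a fraction of full scale, then the turn about the tool's z as a fraction of full scale. A call has 1 to 20 rows; each row is the pose to reach, as a shift and turn from the pose commanded when the call began, along the tool's axes at that moment, turning the shorter way round; what a row does not reach only later rows make up. Full scale, the value 1, is 10 cm for a shift and 2 pi rad for a turn. A row lasts 1/10 s, in which the tool goes at most 50 mm and 8.59 degrees, less where a joint would pass 70% of its speed; a pose out of reach is approached as far as the arm can. A call with a number of a shift or a turn outside -1 to 1 is refused whole. A call with a gripper value outside its range is refused whole. The fingers move at their own pace and stop on an object; FORCE is the grip in N (left out, the last holds). Time passes only in rows, so rows that repeat a pose let the fingers close. It gives the time, the measured TCP pose, the force, the opening and the grip force at its end, in the units of the state.
- r.sense(): the state, without advancing time (a new reading comes with each control period).
- r.get_image(name): name is "side" or "top" or "wrist"; returns a dict with "frame" (384x512x3 uint8, red, green, blue), "fov_y" (degrees; the focal length in pixels is half the picture's height over the tangent of half this angle, whatever the lens; pixels are square), "cx", "cy" (the principal point, pixels), "view" (4x4, takes a point from world to camera coordinates); the wrist camera has in their place "T_tool_cam" (4x4, takes a point from camera to tool coordinates, whose origin is the TCP and whose axes are the flange's). Camera axes: x right, y up, looking along -z (the intrinsics and any distortion apply to the point x, -y, -z); pixel columns grow to the right and rows downward; lengths in m; the calibration is good to about 2 mm. A picture is of the moment at which its call begins: read the wrist's pose just before it. There is no depth.
- r.sign_off(): hands the job in; it is judged then, once.
Trained networks look in a picture, given as the dict that the camera call returned (one of the last four; its "shot" number tells which), for a name from the list of things; names that differ only in an ending like _2 or _b are one class to them, and where a whole thing is asked for, a point or a joint stands for the part that bears it (a point fixed in the world has none). Each returns a list of dicts, best first, with "conf" (0 to 1); they miss things now and then, are a little off and sometimes report something else, mostly with a low value. They report only what shows in the picture. A call takes as long as a camera call. They do not tell look-alikes from the thing itself.
- r.outline_of(picture, name): "region" (384x512 bool, what is visible of it) and "bbox" ([left, top, right, bottom] in pixels, round what is visible of it).
The state is a dict: "clock": time; "qpos": joint angles; "qd": joint speeds; "joint_efforts": joint torques, N m; "eef_pos": TCP position; "orientation": TCP orientation; "force": force on the tool from outside, world axes, zero at the start; "moment": the same for the moment, N m; "finger_gap": finger opening in m; "finger_force": force on a finger pad.
Only numpy, scipy, OpenCV 4.12 (cv2) and the standard library are available. Lean on these libraries where they do the work, as an engineer would, in place of code of your own. Each camera call takes 0.05 s, during which the arm holds its last target. There are 200 camera calls.

## Working session

There is one attempt and no reset: what is moved stays moved. The work goes in short steps, Python scripts to look and compute and a shell command to move; the robot and the scene stay as the last step left them, time stands still between calls to the robot, and variables do not carry over. Pictures are saved under pics/ and viewed, at most 14 in all, crops included, and the job is handed in when it is done.

```bash
mkdir -p pics; python3 - <<'E'
from station import r
import cv2,numpy as np
s=r.sense();print(s)
for n in("top","side"):
    p=r.get_image(n);print(n,p["fov_y"],p["cx"],p["cy"],np.round(p["view"],3).tolist(),[k for k in p if k!='frame'])
    cv2.imwrite(f"pics/{n}0.png",cv2.resize(p["frame"][:,:,::-1],(800,600),interpolation=cv2.INTER_CUBIC))
    for o in("blue_cap","metal_clip","impeller","media_jar","round_bay","long_bay","small_bay","big_bay"):
        print(o,[(round(d["conf"],2),np.round(d["bbox"]).tolist()) for d in r.outline_of(p,o)])
E
```

```text
{'clock': 0.0, 'qpos': array([-1.29813342e+00,  2.45848101e-01,  1.55905175e+00, -1.09851716e-05,
        1.33870041e+00, -1.74059256e-01]), 'qd': array([ 1.37637325e-05, -1.99975404e-04, -1.48024786e-03, -6.00475143e-04,
       -1.57012739e-03,  9.51317339e-04]), 'joint_efforts': array([-1.41440840e-03, -4.29512393e+01, -3.26125431e+01, -1.60369382e-04,
        5.39268469e-03, -1.49884990e-06]), 'eef_pos': array([ 0.2806768 , -0.58563807,  0.23013828]), 'orientation': array([-3.13961353e+00, -3.37155899e-04,  4.46724366e-01]), 'force': array([0.14756187, 0.59355688, 0.15677596]), 'moment': array([-0.01958333, -0.03415891, -0.06880227]), 'finger_force': 0.0, 'finger_gap': 0.08518723538310503}
top 44.30342809642167 254.67200312463092 190.31192594735447 [[0.029, -1.0, -0.006, 0.034], [0.998, 0.028, 0.052, -0.528], [-0.052, -0.007, 0.999, -1.175], [0.0, 0.0, 0.0, 1.0]] ['fov_y', 'cx', 'cy', 'view', 'shot']
blue_cap [(0.66, [152.0, 168.0, 172.0, 184.0]), (0.57, [117.0, 168.0, 133.0, 185.0]), (0.54, [77.0, 164.0, 102.0, 184.0])]
metal_clip [(0.62, [293.0, 222.0, 306.0, 244.0])]
impeller [
[... 410 characters left out ...]
 [0.44, -0.588, 0.679, -0.226], [-0.403, 0.546, 0.734, -1.042], [0.0, 0.0, 0.0, 1.0]] ['fov_y', 'cx', 'cy', 'view', 'shot']
blue_cap [(0.66, [119.0, 292.0, 146.0, 319.0]), (0.56, [184.0, 240.0, 198.0, 257.0]), (0.51, [153.0, 264.0, 169.0, 285.0])]
metal_clip [(0.59, [307.0, 181.0, 323.0, 194.0])]
impeller [(0.75, [269.0, 204.0, 283.0, 225.0])]
media_jar [(0.9, [324.0, 138.0, 342.0, 164.0])]
round_bay [(0.75, [174.0, 183.0, 231.0, 224.0]), (0.73, [162.0, 298.0, 229.0, 352.0])]
long_bay [(0.87, [199.0, 164.0, 258.0, 199.0]), (0.55, [153.0, 266.0, 170.0, 287.0])]
small_bay [(0.82, [232.0, 145.0, 274.0, 176.0]), (0.27, [198.0, 165.0, 256.0, 199.0])]
big_bay [(0.76, [250.0, 125.0, 296.0, 159.0])]
```

View pics/top0.png

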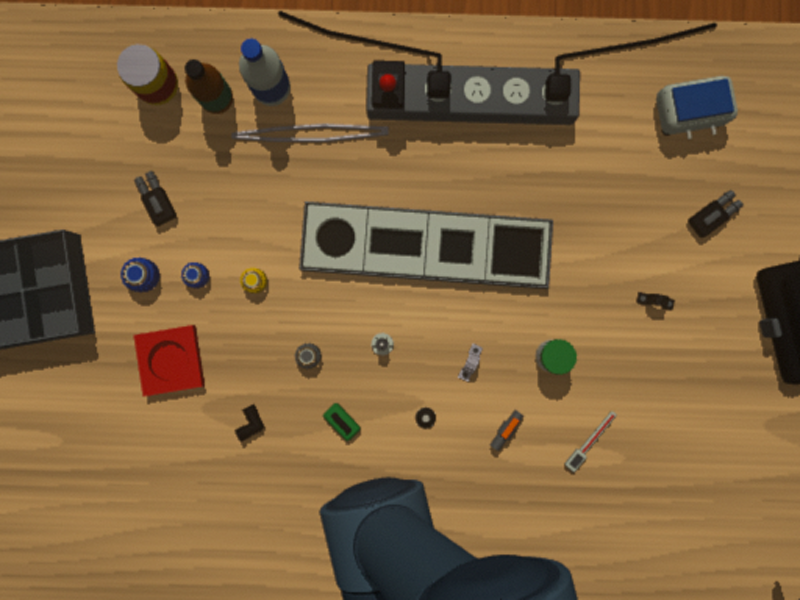

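View pics/side0.png

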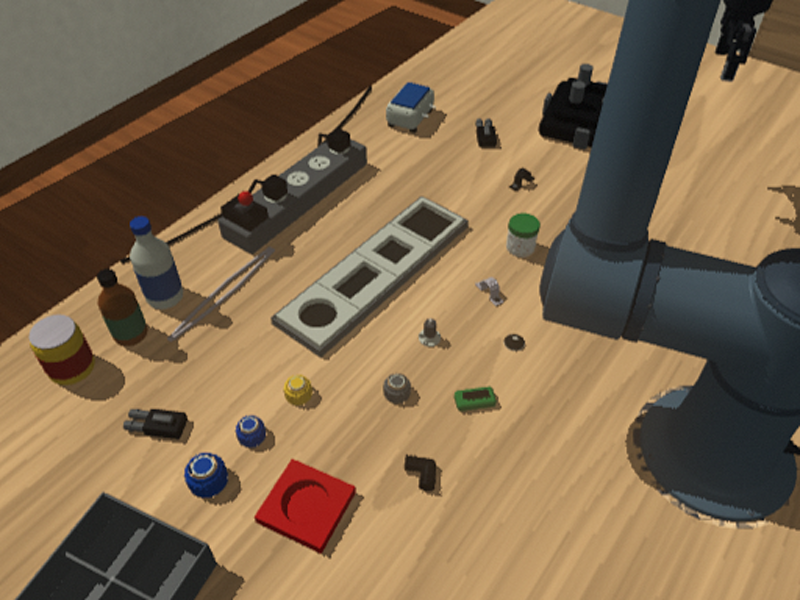

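The blue-cap candidates in the top view (800x600 pixels) are:
- Large blue at (140,275).
- Small blue at (195,275).
- Yellow at (254,281).
- Grey at (308,356).

The small blue one is meant: it is not yellow, and it is the smaller of the blues. The aluminium clip is at (470,362), with the black clip at (655,300). The impeller is at (381,345) and the jar at (557,357). The white bays run left to right round, long, small, big. The red round insert at (168,362) is not meant.

```bash
cat > h.py <<'E'
from station import r
import cv2,numpy as np
from scipy.optimize import least_squares
from scipy.spatial.transform import Rotation as R
def shot(n):
    s=r.sense();p=r.get_image(n)
    if n=="wrist":
        T=np.eye(4);T[:3,:3]=R.from_euler("xyz",s["orientation"]).as_matrix();T[:3,3]=s["eef_pos"]
        p["view"]=np.linalg.inv(T@p["T_tool_cam"])
    return p
def proj(p,X):
    X=np.atleast_2d(X);c=X@p["view"][:3,:3].T+p["view"][:3,3];f=192/np.tan(np.radians(p["fov_y"]/2))
    return np.c_[p["cx"]+f*c[:,0]/-c[:,2],p["cy"]-f*c[:,1]/-c[:,2]]
def ray(p,u,z):
    f=192/np.tan(np.radians(p["fov_y"]/2));d=np.array([(u[0]-p["cx"])/f,-(u[1]-p["cy"])/f,-1])
    A=p["view"][:3,:3];o=-A.T@p["view"][:3,3];d=A.T@d;return o+d*(z-o[2])/d[2]
a=np.linspace(0,2*np.pi,24,endpoint=False);C=lambda d,z:np.c_[d/2*np.cos(a),d/2*np.sin(a),0*a+z]
box=lambda x,y,z:np.array([[i*x/2,j*y/2,k] for i in(-1,1) for j in(-1,1) for k in z])
M=dict(blue_cap=np.r_[C(.04,0),C(.04,.022),C(.033,.03)],media_jar=np.r_[C(.054,0),C(.054,.062)],
 impeller=np.r_[C(.036,0),C(.036,.011),C(.02,.038),[[0,0,.046]]],
 metal_clip=np.r_[box(.06,.018,[0,.003]),box(.03,.018,[.016]),box(.015,.018,[.031])])
for b in("round_bay","long_bay","small_bay","big_bay"):M[b]=box(.1,.096,[.018])
def hc(q):
    h=cv2.convexHull(q.astype(np.float32)*8);m=cv2.moments(h);return np.array([m["m10"],m["m01"]])/m["m00"]/8
def mhull(g):
    y,x=np.nonzero(g);return np.c_[x,y]
def near(p,name,xyz):
    c=[d for d in r.outline_of(p,name)]
    u=proj(p,xyz)[0]
    c=[d for d in c if np.linalg.norm(hc(mhull(d["region"]))-u)<40]
    return min(c,key=lambda d:np.linalg.norm(hc(mhull(d["region"]))-u)) if c else None
def fit(name,obs,x0,yaw=0.,z=None):
    "obs: list of (picture,region). Solve x,y(,z) from silhouette-hull centroids"
    m=M[name]@R.from_euler("z",yaw).as_matrix().T
    def e(v):
        t=np.array([v[0],v[1],v[2] if z is None else z])
        return np.concatenate([hc(proj(p,m+t))-hc(mhull(g)) for p,g in obs])
    s=least_squares(e,list(x0)[:3 if z is None else 2]);return s.x,s.fun
E
python3 - <<'E'
from h import *
P=[shot("top"),shot("side")]
px=dict(blue_cap=(125,176),metal_clip=(300,232),impeller=(244,221),media_jar=(355,229),round_bay=(214,152),long_bay=(254,155),small_bay=(292,158),big_bay=(331,161))
for n,u in px.items():
    z=None if "bay" in n else 0.
    x0=ray(P[0],u,.015);obs=[]
    for p in P:
        d=near(p,n,x0)
        if d: obs.append((p,d["region"]))
    yaw=0
    if n=="metal_clip":
        g=mhull(obs[0][1]);q=np.array([ray(P[0],v,.012)[:2] for v in g]);w,V=np.linalg.eigh(np.cov(q.T));yaw=np.arctan2(V[1,1],V[0,1]);print("clipyaw",yaw)
    print(n,[round(float(v),4) for v in x0],*[np.round(v,4) for v in fit(n,obs,x0 if len(obs)>1 else x0,yaw,z if len(obs)>1 else 0.)])
f=P[0]["frame"][150:260,65:225,::-1];cv2.imwrite("pics/crop1.png",cv2.resize(f,None,fx=5,fy=5,interpolation=cv2.INTER_CUBIC))
E
```

```text
blue_cap [0.5537, 0.378, 0.015] [0.5532 0.3813] [-0.3549  0.2642  0.0104 -0.4876]
clipyaw 2.7588766350044596
metal_clip [0.4255, -0.067, 0.015] [ 0.4252 -0.0687] [-0.2042 -0.034   0.0294 -0.355 ]
impeller [0.449, 0.0741, 0.015] [0.4514 0.0748] [-0.6103  0.3687 -0.0282 -0.6847]
media_jar [0.437, -0.2045, 0.015] [ 0.4405 -0.2008] [-0.3485 -0.1129  0.3494 -0.4384]
round_bay [0.6209, 0.1552, 0.015] [ 0.6212  0.1545 -0.0044] [ 0.0981 -0.0714 -0.0909  0.0846]
long_bay [0.6161, 0.0538, 0.015] [0.6138 0.0586 0.0053] [-0.5491  0.7324 -0.4618 -1.1852]
small_bay [0.6112, -0.0424, 0.015] [ 0.6107 -0.0405  0.0027] [-0.3536  0.1919 -0.1365 -0.4631]
big_bay [0.6064, -0.1409, 0.015] [ 0.606  -0.1376  0.0035] [-0.2688  0.5509 -0.2318 -0.444 ]
```

View pics/crop1.png

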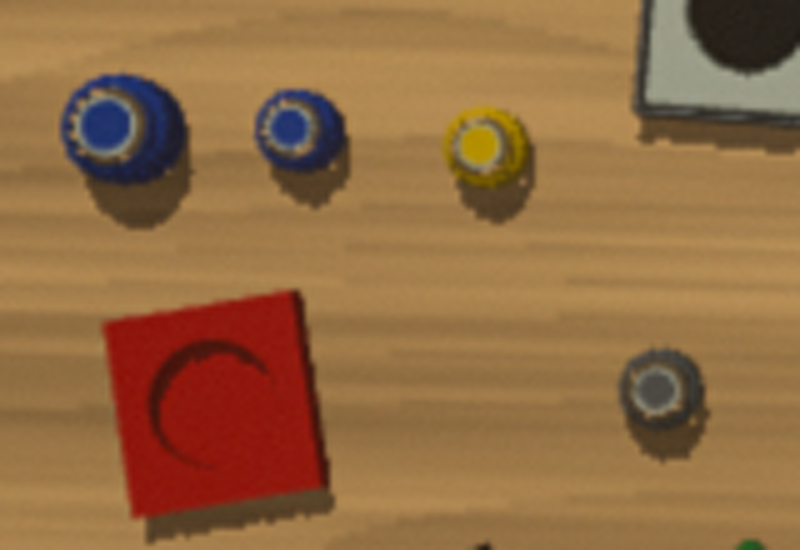

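The crop shows the smaller blue cap at (300,130). The larger blue is at (123,130), yellow at (485,147), and the red insert and grey cap are also as expected. I'm moving to the small blue one, with the fingers closing along world x to stay clear of its neighbours.

```bash
python3 -m inch '[[[1,0.5,-0.5,0,-0.06],[1,1,-1,0,-0.12],[1,1,-1,0,-0.179],[1,1,-1,0,-0.179],[1,1,-1,0,-0.179],[1,1,-1,0,-0.179],[1,1,-1,0,-0.179],[1,1,-1,0,-0.179],[1,1,-1,0,-0.179]]]'
python3 -m inch '[[[1,0.5,0.13,0,0],[1,1,0.26,0,0],[1,1,0.26,0,0]]]'
python3 -m inch '[[[1,0.5,0.13,0,0],[1,1,0.26,0,0]]]'
```

```text
clock: 2.7
eef_pos: [0.3279, -0.4528, 0.2314]
orientation: [3.142, 0.0, 1.571]
force: [-0.5, 0.3, 0.7]
finger_gap: 0.0853
finger_force: 0.0
clock: 3.0
eef_pos: [0.3545, -0.3487, 0.2307]
orientation: [-3.141, -0.002, 1.573]
force: [-0.2, -0.1, 0.2]
finger_gap: 0.0853
finger_force: 0.0
clock: 3.2
eef_pos: [0.3789, -0.2555, 0.2316]
orientation: [3.141, 0.001, 1.567]
force: [2.3, 0.2, 0.5]
finger_gap: 0.0855
finger_force: 0.0
```

```bash
python3 -m inch '[[[1,0.5,0.13,0,0],[1,1,0.27,0,0]]]' >/dev/null
python3 -m inch '[[[1,0.5,0.13,0,0],[1,1,0.27,0,0]]]' >/dev/null
python3 -m inch '[[[1,0.5,0.13,0,0],[1,1,0.27,0,0]]]' >/dev/null
python3 -m inch '[[[1,0.5,0.13,0,0],[1,1,0.27,0,0]]]' >/dev/null
python3 -m inch '[[[1,0.5,0.13,0,0],[1,1,0.27,0,0]]]' >/dev/null
python3 -m inch '[[[1,0.5,0.13,0,0],[1,1,0.27,0,0],[1,1,0.27,0,0],[1,1,0.27,0,0]]]'
cat > w.py <<'E'
from h import *
import sys
n,x,y,yaw,z=sys.argv[1],*map(float,sys.argv[2:6])
p=shot("wrist");s=r.sense();c=r.outline_of(p,n)
cv2.imwrite("pics/%s.png"%sys.argv[6],p["frame"][:,:,::-1])
print("tcp",np.round(s["eef_pos"],4),np.round(s["orientation"],3),"expect px",np.round(proj(p,[x,y,z])),p["fov_y"])
for d in c:
    v,e=fit(n,[(p,d["region"])],(x,y),yaw,z)
    D=np.r_[v,s["eef_pos"][2]]-s["eef_pos"];D[2]=0
    t=R.from_euler("xyz",s["orientation"]).as_matrix().T@D
    print(round(d["conf"],2),np.round(d["bbox"]),"xy",np.round(v,4),"tool shift",np.round(t*10,3))
    if n=="metal_clip":
        q=np.array([ray(p,u,.01)[:2] for u in mhull(d["region"])],np.float32);print(cv2.minAreaRect(q*1000))
E
python3 w.py blue_cap .553 .381 0 0 w1
```

```text
clock: 4.6
eef_pos: [0.5358, 0.3277, 0.2307]
orientation: [-3.141, 0.001, 1.572]
force: [-0.1, 0.2, -0.6]
finger_gap: 0.0855
finger_force: 0.0
tcp [0.5357 0.3266 0.2309] [-3.141e+00  1.000e-03  1.571e+00] expect px [[273. 109.]] 59.27433087736887
0.76 [249. 179. 290. 219.] xy [0.5478 0.2843] tool shift [-0.423  0.121  0.   ]
0.64 [257.  92. 297. 134.] xy [0.5536 0.3792] tool shift [ 0.526  0.179 -0.   ]
0.56 [246.   0. 303.  51.] xy [0.5511 0.4629] tool shift [ 1.363e+00  1.530e-01 -1.000e-03]
```

View pics/w1.png

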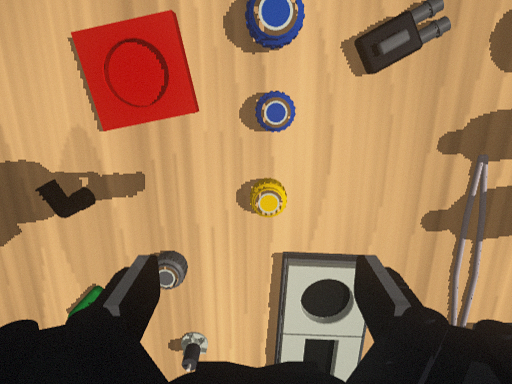

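The wrist view shows the yellow cap at (268,198), the small blue at (275,112), the big blue at (275,20) and the tray at the lower right. I'm lining up over the small blue cap and descending.

```bash
python3 -m inch '[[[1,0.3,0.1,0.4,0],[1,0.53,0.178,0.8,0],[1,0.53,0.178,1,0],[1,0.53,0.178,1,0]]]' >/dev/null
python3 -m inch '[[[1,0,0,0.4,0],[1,0,0,0.7,0],[1,0,0,0.7,0],[1,0,0,0.7,0]]]'
python3 w.py blue_cap .5535 .380 0 0 w2
```

```text
clock: 5.5
eef_pos: [0.5545, 0.3793, 0.0634]
orientation: [3.14, -0.001, 1.57]
force: [0.6, -0.2, 0.4]
finger_gap: 0.0854
finger_force: 0.0
tcp [0.5552 0.3799 0.0645] [ 3.138e+00 -2.000e-03  1.570e+00] expect px [[256. 210.]] 59.27433087736887
0.73 [222. 181. 291. 254.] xy [0.5537 0.38  ] tool shift [ 0.001 -0.015 -0.   ]
0.67 [218. 307. 278. 369.] xy [0.5482 0.2899] tool shift [-0.901 -0.07  -0.002]
0.62 [197.   0. 307. 119.] xy [0.5513 0.4687] tool shift [ 0.888 -0.04   0.001]
```

```bash
python3 -m inch '[[[1,0,-0.01,0.3,0],[1,0,-0.01,0.505,0],[1,0,-0.01,0.505,0],[0,0,-0.01,0.505,0],[0,0,-0.01,0.505,0],[0,0,-0.01,0.505,0],[0,0,-0.01,0.505,0],[0,0,-0.01,0.505,0],[0,0,-0.01,0.505,0],[0,0,-0.01,0.505,0]]]' 40
```

```text
clock: 6.6
eef_pos: [0.5538, 0.3805, 0.0131]
orientation: [3.139, -0.001, 1.572]
force: [-1.1, -1.2, 6.8]
finger_gap: 0.0374
finger_force: 40.0
```

```bash
python3 -m inch '[[[0,0,0,-0.4,0],[0,0,0,-0.8,0],[0,-0.2,0.05,-1,0],[0,-0.6,0.2,-1,0],[0,-1,0.4,-1,0],[0,-1,0.4,-1,0]]]'
python3 -m inch '[[[0,-0.4,0.13,0,0],[0,-0.8,0.27,0,0],[0,-1,0.27,0,0],[0,-1,0.27,0,0],[0,-1,0.27,0,0]]]'
python3 - <<'E'
from h import *
P=[shot(n) for n in("top","side","wrist")]
for n,x0 in dict(blue_cap=(.62,.18,.1),round_bay=(.621,.1545,.0)).items():
    obs=[(p,d["region"]) for p in P if (d:=near(p,n,x0)) ]
    print(n,len(obs),fit(n,obs[:2],x0))
s=r.sense();print(s["eef_pos"],s["finger_gap"])
cv2.imwrite("pics/w3.png",np.hstack([P[2]["frame"],P[1]["frame"][120:300,120:376].repeat(2,0)[:384,:,:][:,:256]])[:,:,::-1] if 0 else P[2]["frame"][:,:,::-1])
E
```

```text
clock: 7.2
eef_pos: [0.5949, 0.2758, 0.1118]
orientation: [3.139, 0.001, 1.566]
force: [-0.0, 0.9, -0.6]
finger_gap: 0.0378
finger_force: 40.5
clock: 7.7
eef_pos: [0.6193, 0.1804, 0.1108]
orientation: [-3.141, -0.0, 1.571]
force: [0.3, 0.6, -0.6]
finger_gap: 0.0378
finger_force: 40.5
blue_cap 2 (array([0.61877237, 0.18171408, 0.09813459]), array([ 1.60427182, -2.1511977 ,  0.04931543, -0.45914955]))
round_bay 3 (array([ 0.62673436,  0.13575895, -0.03933242]), array([-2.45193772, -0.6601841 ,  3.88131347,  2.97293025]))
[0.61942566 0.1803677  0.11076738] 0.037660150569263355
```

View pics/w3.png

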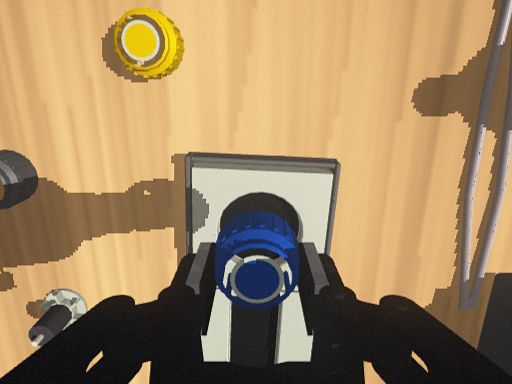

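The cap is held upright at (258,255). The round recess shows behind it with its far edge at about (258,192), and the insert's far corners are at about (192,166) and (334,168).

```bash
python3 - <<'E'
from h import *
p=shot("wrist")
for u in((258,192),(192,166),(334,168)): print(u,ray(p,u,.021))
E
```

```text
(258, 192) [0.61993332 0.1848316  0.021     ]
(192, 166) [0.57340311 0.20393913 0.021     ]
(334, 168) [0.67347652 0.20269882 0.021     ]
```

```bash
python3 -m inch '[[[0,-0.26,0.016,0.2,0],[0,-0.26,0.016,0.5,0],[0,-0.26,0.016,0.8,0],[0,-0.26,0.016,0.87,0],[0,-0.26,0.016,0.87,0],[0,-0.26,0.016,0.87,0]]]'
python3 -m inch '[[[0,0,0,0.02,0],[0,0,0,0.02,0]]]'
```

```text
clock: 8.8
eef_pos: [0.6216, 0.1541, 0.0244]
orientation: [3.141, -0.0, 1.572]
force: [-0.3, -0.2, -0.4]
finger_gap: 0.038
finger_force: 43.0
clock: 9.0
eef_pos: [0.6216, 0.154, 0.0223]
orientation: [3.14, -0.0, 1.572]
force: [0.6, 0.8, 1.1]
finger_gap: 0.0379
finger_force: 43.0
```

```bash
python3 -m inch '[[[0,0,0,0.015,0],[0,0,0,0.015,0]]]'
python3 -m inch '[[[0,0,0,0.015,0],[0,0,0,0.015,0]]]'
```

```text
clock: 9.2
eef_pos: [0.6217, 0.154, 0.0221]
orientation: [3.141, 0.0, 1.572]
force: [-3.2, 0.0, 9.6]
finger_gap: 0.0376
finger_force: 43.9
clock: 9.4
eef_pos: [0.6218, 0.154, 0.022]
orientation: [-3.141, 0.0, 1.572]
force: [-8.2, -1.7, 17.8]
finger_gap: 0.0375
finger_force: 44.7
```

```bash
python3 -m inch '[[[0,0,0,-0.025,0],[0,0,0,-0.025,0],[0.7,0,0,-0.025,0],[0.7,0,0,-0.025,0],[0.7,0,0,-0.025,0],[0.7,0,0,-0.025,0],[0.7,0,0,-0.4,0],[0.7,0,0,-0.8,0],[1,0,0,-1,0],[1,0,0,-1,0]]]'
python3 w.py blue_cap .621 .154 0 .009 w4
```

```text
clock: 10.4
eef_pos: [0.6238, 0.1541, 0.1231]
orientation: [3.134, -0.001, 1.572]
force: [0.0, -0.6, 0.0]
finger_gap: 0.0844
finger_force: 0.0
tcp [0.6222 0.154  0.1204] [ 3.138 -0.     1.571] expect px [[253. 188.]] 59.27433087736887
0.89 [224. 167. 283. 222.] xy [0.6212 0.1529] tool shift [-0.01 -0.01 -0.  ]
0.82 [109.   0. 178.  39.] xy [0.5516 0.2735] tool shift [ 1.196 -0.705 -0.002]
```

View pics/w4.png

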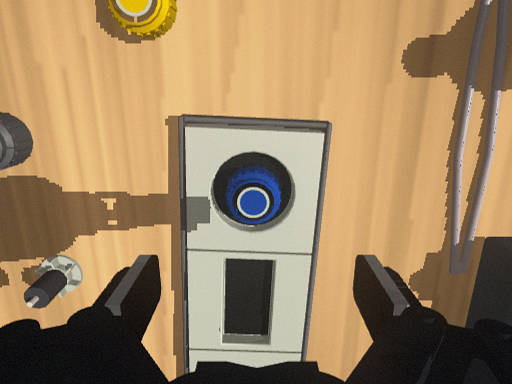

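The blue cap stands centred in the round recess at (253,200), with the long recess at (248,298). Next is the clip, so I'm going there and turning to its yaw.

```bash
python3 -m inch '[[[1,-0.4,-0.3,0,0],[1,-0.75,-0.66,0,0],[1,-0.75,-0.66,0,0]]]' >/dev/null
python3 -m inch '[[[1,-0.4,-0.3,0,0],[1,-0.75,-0.66,0,0],[1,-0.75,-0.66,0,0]]]' >/dev/null
python3 -m inch '[[[1,-0.4,-0.3,0,-0.023],[1,-0.74,-0.66,0,-0.046],[1,-0.74,-0.66,0,-0.07],[1,-0.74,-0.66,0,-0.093],[1,-0.74,-0.66,0,-0.116],[1,-0.74,-0.66,0,-0.14],[1,-0.74,-0.66,0,-0.163],[1,-0.74,-0.66,0,-0.189],[1,-0.74,-0.66,0,-0.189],[1,-0.74,-0.66,0,-0.189]]]'
python3 w.py metal_clip .4252 -.0687 2.759 0 w5
```

```text
clock: 12.1
eef_pos: [0.4233, -0.0698, 0.1181]
orientation: [3.141, -0.001, 2.757]
force: [0.1, 0.4, -0.2]
finger_gap: 0.0857
finger_force: 0.0
tcp [ 0.4233 -0.0699  0.1183] [ 3.141e+00 -1.000e-03  2.757e+00] expect px [[259. 189.]] 59.27433087736887
0.81 [245. 149. 271. 226.] xy [ 0.4245 -0.0698] tool shift [-0.01   0.006 -0.   ]
((422.35333251953125, -68.97329711914062), (19.4001407623291, 59.39220428466797), 68.69760131835938)
```

View pics/w5.png

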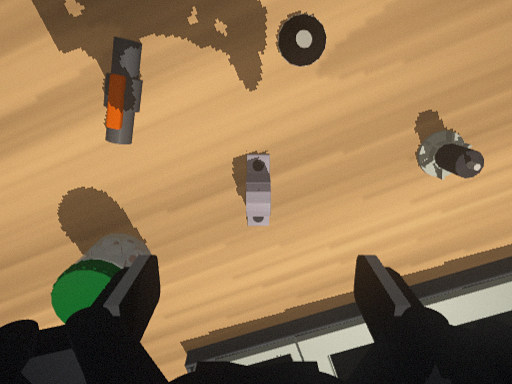

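The clip is upright at (258,190) and aligned with the tool, with the jar at the lower left well clear of the fingers. I'm descending and gripping.

```bash
python3 -m inch '[[[0.6,-0.01,0,0.4,0],[0.6,-0.01,0.006,0.8,0],[0.6,-0.01,0.006,1,0],[0.6,-0.01,0.006,1,0]]]' >/dev/null
python3 -m inch '[[[0.6,0,0,0.037,0],[0.6,0,0,0.037,0],[0,0,0,0.037,0],[0,0,0,0.037,0],[0,0,0,0.037,0],[0,0,0,0.037,0],[0,0,0,0.037,0],[0,0,0,0.037,0]]]' 40
```

```text
clock: 13.4
eef_pos: [0.4252, -0.0704, 0.0161]
orientation: [-3.142, 0.001, 2.759]
force: [-1.9, 0.7, 6.3]
finger_gap: 0.0167
finger_force: 39.0
```

```bash
python3 -m inch '[[[0,0,0,-0.4,0],[0,0,0,-0.8,0],[0,-0.2,0.3,-1,0],[0,-0.45,0.65,-1,0],[0,-0.65,0.95,-1,0],[0,-0.65,0.95,-1,0]]]'
python3 -m inch '[[[0,-0.3,0.4,0,0.022],[0,-0.5,0.8,0,0.044],[0,-0.645,0.945,0,0.067],[0,-0.645,0.945,0,0.09],[0,-0.645,0.945,0,0.113],[0,-0.645,0.945,0,0.135],[0,-0.645,0.945,0,0.157],[0,-0.645,0.945,0,0.18],[0,-0.645,0.945,0,0.197],[0,-0.645,0.945,0,0.197],[0,-0.645,0.945,0,0.197]]]'
python3 - <<'E'
from h import *
p=shot("wrist");cv2.imwrite("pics/w6.png",p["frame"][:,:,::-1])
t=shot("top");cv2.imwrite("pics/_t.png",t["frame"][:,:,::-1]);print(r.sense()["eef_pos"])
E
```

```text
clock: 14.0
eef_pos: [0.5229, -0.0046, 0.1158]
orientation: [3.141, 0.002, 2.762]
force: [-0.6, 0.1, -0.6]
finger_gap: 0.0161
finger_force: 39.4
clock: 15.1
eef_pos: [0.6148, 0.0571, 0.1149]
orientation: [-3.141, 0.0, 1.523]
force: [0.5, 0.8, -0.3]
finger_gap: 0.0166
finger_force: 39.5
[0.61504641 0.05718644 0.1149824 ]
```

View pics/w6.png

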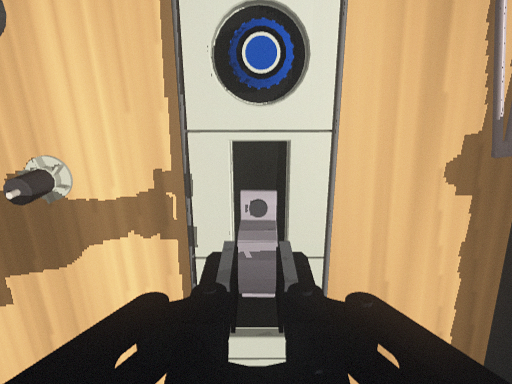

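The clip is held level at (258,220), aligned with the long recess. The recess's far edge is at row 141 (columns 232–290) and its near edge at about row 330.

```bash
python3 - <<'E'
from h import *
p=shot("wrist");q=[ray(p,u,.021)[:2] for u in((232,141),(290,141),(230,329),(287,331))]
print(np.round(q,4),np.mean(q,0))
q=[ray(p,u,.021)[:2] for u in((186,130),(332,130),(194,258),(324,258))]
print(np.round(q,4),np.mean(q,0))
E
```

```text
[[ 0.5992  0.0986]
 [ 0.6398  0.0966]
 [ 0.5864 -0.0598]
 [ 0.6345 -0.0641]] [0.61499918 0.01780357]
[[0.5679 0.1077]
 [0.6691 0.1029]
 [0.5631 0.0084]
 [0.6648 0.0036]] [0.61621483 0.05565632]
```

```bash
python3 -m inch '[[[0,-0.012,0.015,0.2,0],[0,-0.012,0.015,0.5,0],[0,-0.012,0.015,0.8,0],[0,-0.012,0.015,0.88,0],[0,-0.012,0.015,0.88,0],[0,-0.012,0.015,0.88,0]]]'
python3 -m inch '[[[0,0,0,0.02,0],[0,0,0,0.02,0]]]'
python3 -m inch '[[[0,0,0,0.015,0],[0,0,0,0.015,0]]]'
```

```text
clock: 15.85
eef_pos: [0.6172, 0.0561, 0.0276]
orientation: [3.141, 0.0, 1.522]
force: [0.3, 1.0, 0.2]
finger_gap: 0.0162
finger_force: 39.9
clock: 16.05
eef_pos: [0.6174, 0.0561, 0.0258]
orientation: [3.14, -0.0, 1.521]
force: [0.3, 0.3, 1.5]
finger_gap: 0.0163
finger_force: 40.1
clock: 16.25
eef_pos: [0.6175, 0.0561, 0.0257]
orientation: [3.141, 0.0, 1.522]
force: [-4.3, 0.0, 11.3]
finger_gap: 0.0163
finger_force: 40.9
```

```bash
python3 -m inch '[[[0,0,0,-0.015,0],[0,0,0,-0.015,0],[0.5,0,0,-0.015,0],[0.5,0,0,-0.015,0],[0.5,0,0,-0.015,0],[0.5,0,0,-0.015,0],[0.6,0,0,-0.4,0],[0.6,0,0,-0.8,0],[0.6,0,0,-1,0],[0.6,0,0,-1,0]]]'
python3 -m inch '[[[0.6,0,-0.4,0,0],[0.6,0.06,-0.83,0,0],[0.6,0.06,-0.83,0,0]]]'
python3 -m inch '[[[0.6,0,-0.4,0,0],[0.6,0.05,-0.83,0,0],[0.6,0.05,-0.83,0,0],[0.6,0.05,-0.83,0,0]]]'
python3 w.py impeller .4514 .0748 0 0 w7
python3 - <<'E'
from h import *
t=shot("top");s=r.sense()
d=near(t,"metal_clip",(.616,.056,.02))
if d: print(d["conf"],fit("metal_clip",[(t,d["region"])],(.616,.056),1.52,.009))
cv2.imwrite("pics/t7.png",cv2.resize(np.vstack([t["frame"][110:240,180:370]]),None,fx=4,fy=4,interpolation=cv2.INTER_CUBIC)[:,:,::-1])
E
```

```text
clock: 17.25
eef_pos: [0.6194, 0.056, 0.1278]
orientation: [3.134, 0.0, 1.521]
force: [0.2, -0.2, -0.3]
finger_gap: 0.0514
finger_force: 0.0
clock: 17.55
eef_pos: [0.5265, 0.0676, 0.1188]
orientation: [-3.13, -0.001, 1.522]
force: [0.1, -0.8, -1.4]
finger_gap: 0.0509
finger_force: 0.0
clock: 17.95
eef_pos: [0.4508, 0.0755, 0.1227]
orientation: [-3.141, -0.0, 1.521]
force: [-0.3, -0.6, 0.2]
finger_gap: 0.0514
finger_force: 0.0
tcp [0.4522 0.0753 0.1235] [3.141 0.    1.521] expect px [[258. 186.]] 59.27433087736887
0.88 [235. 168. 280. 215.] xy [0.4511 0.0735] tool shift [-0.018 -0.009 -0.   ]
0.54 (array([0.61677135, 0.05598372]), array([-4.39767197e-06,  3.64073489e-06]))
```

View pics/t7.png

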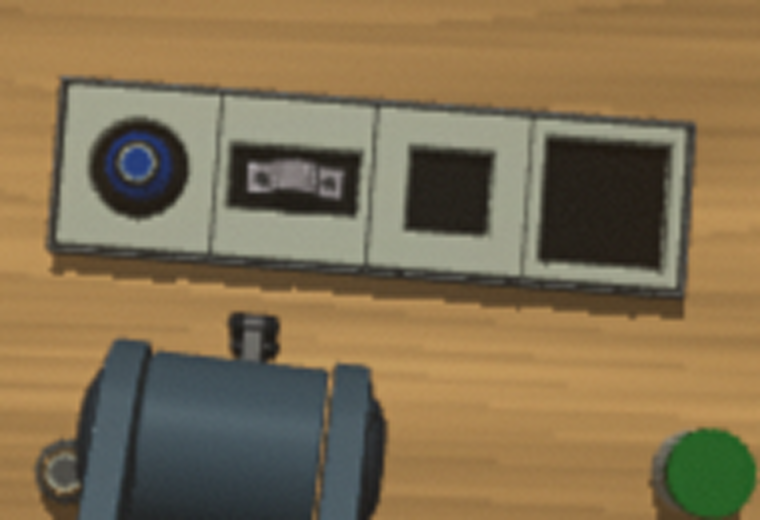

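View pics/w7.png

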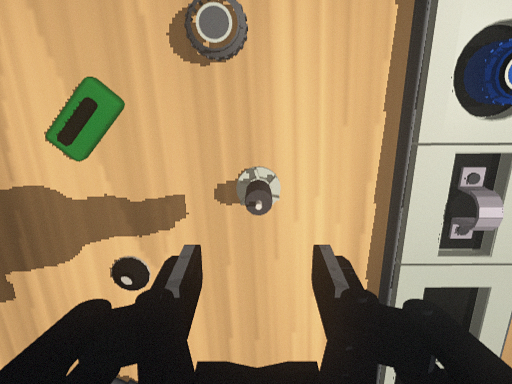

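The cap and clip are seated flat in their bays, at (138,165) and (295,180) in the top crop. The impeller is upright at (258,190) in the wrist view, between the fingers.

```bash
python3 -m inch '[[[0.6,-0.014,-0.005,0.4,0],[0.6,-0.014,-0.005,0.8,0],[0.6,-0.014,-0.005,1,0],[0.6,-0.014,-0.005,1,0]]]' 
python3 -m inch '[[[0.6,0,0,0.065,0],[0.6,0,0,0.065,0],[0,0,0,0.065,0],[0,0,0,0.065,0],[0,0,0,0.065,0],[0,0,0,0.065,0],[0,0,0,0.065,0],[0,0,0,0.065,0]]]' 40
```

```text
clock: 18.55
eef_pos: [0.449, 0.074, 0.0207]
orientation: [-3.135, -0.0, 1.521]
force: [-0.8, -0.4, -0.2]
finger_gap: 0.0513
finger_force: 0.0
clock: 19.35
eef_pos: [0.452, 0.0739, 0.0183]
orientation: [3.14, 0.0, 1.521]
force: [-1.9, 0.9, 5.8]
finger_gap: 0.0183
finger_force: 39.1
```

```bash
python3 -m inch '[[[0,0,0,-0.4,0],[0,0,0,-0.8,0],[0,-0.1,0.15,-1,0],[0,-0.3,0.5,-1,0],[0,-0.54,0.825,-1,0],[0,-0.54,0.825,-1,0]]]' >/dev/null
python3 -m inch '[[[0,-0.3,0.4,0,0],[0,-0.54,0.825,0,0],[0,-0.54,0.825,0,0],[0,-0.54,0.825,0,0],[0,-0.54,0.825,0,0]]]'
python3 - <<'E'
from h import *
p=shot("wrist");cv2.imwrite("pics/w8.png",p["frame"][:,:,::-1]);print(r.sense()["eef_pos"])
E
```

```text
clock: 20.45
eef_pos: [0.6093, -0.0412, 0.1166]
orientation: [-3.14, -0.0, 1.522]
force: [-0.4, 0.0, -0.2]
finger_gap: 0.0186
finger_force: 39.5
[ 0.60926857 -0.04111038  0.11683546]
```

View pics/w8.png

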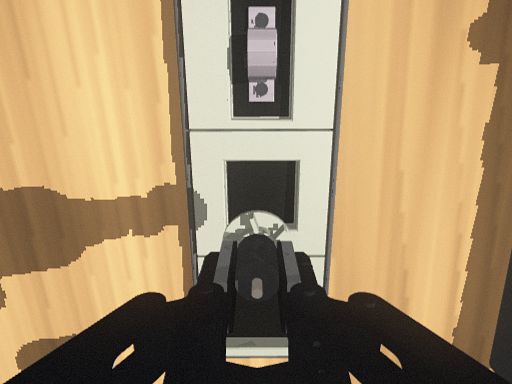

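The impeller is held upright at (258,250). The small recess has its far edge at row 160 (columns 226–299), and the insert's corners are at about (188,130), (334,129), (195,257) and (327,257).

```bash
python3 - <<'E'
from h import *
p=shot("wrist")
print([np.round(ray(p,u,.021)[:2],4) for u in((226,160),(299,160))]);print(np.mean([ray(p,u,.021)[:2] for u in((188,130),(334,129),(195,257),(327,257))],0),r.sense()["eef_pos"])
E
```

```text
[array([ 0.588 , -0.0134]), array([ 0.6404, -0.0159])]
[ 0.61184689 -0.04267485] [ 0.60937305 -0.04111124  0.11704762]
```

```bash
python3 -m inch '[[[0,-0.01,0.026,0.2,0],[0,-0.01,0.026,0.5,0],[0,-0.01,0.026,0.8,0],[0,-0.01,0.026,0.87,0],[0,-0.01,0.026,0.87,0],[0,-0.01,0.026,0.87,0]]]'
python3 -m inch '[[[0,0,0,0.02,0],[0,0,0,0.02,0]]]'
python3 -m inch '[[[0,0,0,0.015,0],[0,0,0,0.015,0]]]'
```

```text
clock: 21.15
eef_pos: [0.6132, -0.0429, 0.0311]
orientation: [3.14, 0.0, 1.522]
force: [0.3, -0.9, -1.5]
finger_gap: 0.0184
finger_force: 40.1
clock: 21.35
eef_pos: [0.6131, -0.0431, 0.0286]
orientation: [3.141, 0.0, 1.521]
force: [-0.2, -0.3, -0.6]
finger_gap: 0.0181
finger_force: 40.1
clock: 21.55
eef_pos: [0.6134, -0.0432, 0.0281]
orientation: [3.141, 0.0, 1.521]
force: [-2.6, 0.9, 7.4]
finger_gap: 0.0187
finger_force: 40.7
```

```bash
python3 -m inch '[[[0,0,0,-0.01,0],[0,0,0,-0.01,0],[0.5,0,0,-0.01,0],[0.5,0,0,-0.01,0],[0.5,0,0,-0.01,0],[0.5,0,0,-0.01,0],[0.5,0,0,-0.4,0],[0.6,0,0,-0.8,0],[1,0,0,-1,0],[1,0,0,-1,0]]]'
python3 -m inch '[[[1,-0.4,-0.4,-0.2,0],[1,-0.83,-0.83,-0.4,0],[1,-0.83,-0.83,-0.4,0]]]' >/dev/null
python3 -m inch '[[[1,-0.4,-0.4,0,0],[1,-0.83,-0.83,0,0],[1,-0.83,-0.83,0,0],[1,-0.83,-0.83,0,0],[1,-0.83,-0.83,0,0]]]'
python3 w.py media_jar .4405 -.2008 0 0 w9
python3 - <<'E'
from h import *
for n in("top","side"):
    t=shot(n);d=near(t,"impeller",(.612,-.043,.02))
    if d: print(n,d["conf"],fit("impeller",[(t,d["region"])],(.612,-.043),0,.009))
E
```

```text
clock: 22.55
eef_pos: [0.6155, -0.0438, 0.1308]
orientation: [3.134, 0.002, 1.521]
force: [0.6, -0.2, -0.2]
finger_gap: 0.0779
finger_force: 0.0
clock: 23.35
eef_pos: [0.4386, -0.2005, 0.1656]
orientation: [-3.141, -0.001, 1.52]
force: [-1.4, -0.7, -0.7]
finger_gap: 0.0854
finger_force: 0.0
tcp [ 0.439  -0.2002  0.1658] [-3.141e+00 -1.000e-03  1.522e+00] expect px [[259. 173.]] 59.27433087736887
0.8 [225. 146. 296. 226.] xy [ 0.4402 -0.2019] tool shift [-0.017  0.012 -0.   ]
top 0.62 (array([ 0.61387612, -0.04280359]), array([ 6.51778862e-07, -2.06966462e-06]))
```

View pics/w9.png

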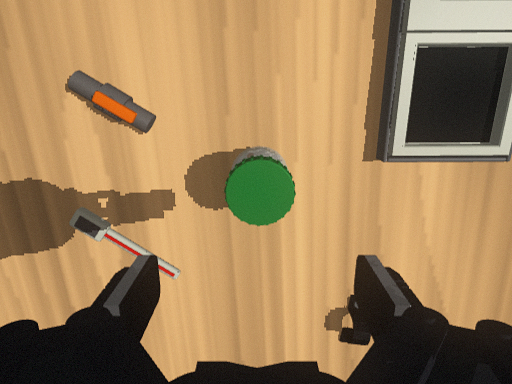

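The jar is upright at (260,188) between the open fingers, with the loose gear clear of them. I'm descending.

```bash
python3 -m inch '[[[1,-0.015,0.011,0.35,0],[1,-0.015,0.011,0.7,0],[1,-0.015,0.011,0.8,0],[1,-0.015,0.011,0.8,0]]]'
python3 -m inch '[[[1,0,0,0.3,0],[1,0,0,0.57,0],[1,0,0,0.57,0],[0,0,0,0.57,0],[0,0,0,0.57,0],[0,0,0,0.57,0],[0,0,0,0.57,0],[0,0,0,0.57,0],[0,0,0,0.57,0]]]' 50
```

```text
clock: 24.05
eef_pos: [0.4391, -0.2013, 0.0852]
orientation: [-3.138, -0.002, 1.522]
force: [-0.5, 0.4, -0.1]
finger_gap: 0.085
finger_force: 0.0
clock: 24.95
eef_pos: [0.4415, -0.2035, 0.0321]
orientation: [3.138, 0.002, 1.521]
force: [-1.2, 0.7, 5.6]
finger_gap: 0.0523
finger_force: 51.8
```

```bash
python3 -m inch '[[[0,0,0,-0.3,0],[0,0,0,-0.6,0],[0,0.1,0.15,-1,0],[0,0.2,0.5,-1,0],[0,0.36,0.81,-1,0],[0,0.36,0.81,-1,0]]]' >/dev/null
python3 -m inch '[[[0,0.2,0.4,0,0],[0,0.36,0.81,0,0],[0,0.36,0.81,0,0],[0,0.36,0.81,0,0],[0,0.36,0.81,0,0]]]'
python3 - <<'E'
from h import *
p=shot("wrist");cv2.imwrite("pics/w10.png",p["frame"][:,:,::-1]);print(r.sense()["eef_pos"])
E
```

```text
clock: 26.05
eef_pos: [0.6043, -0.1387, 0.1297]
orientation: [-3.141, -0.0, 1.521]
force: [-0.2, 0.0, -1.6]
finger_gap: 0.0524
finger_force: 54.2
[ 0.60425376 -0.13882322  0.12969072]
```

View pics/w10.png

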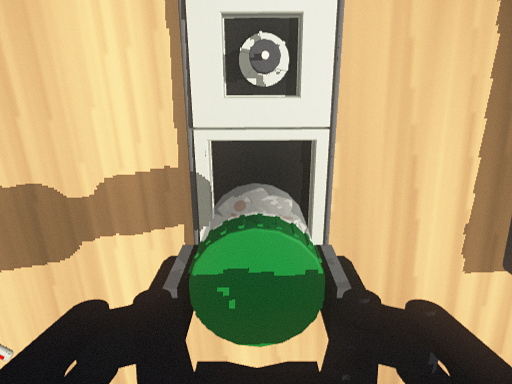

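The impeller stands in the small bay at (263,57). The jar is held at (258,260), and the big recess's far edge runs (213,140)–(313,141).

```bash
python3 - <<'E'
from h import *
p=shot("wrist")
print([np.round(ray(p,u,.021)[:2],4) for u in((213,140),(313,141),(191,129),(331,128))],r.sense()["eef_pos"])
E
```

```text
[array([ 0.5733, -0.0982]), array([ 0.6475, -0.1027]), array([ 0.5578, -0.0894]), array([ 0.6607, -0.0938])] [ 0.60431117 -0.13888172  0.1297522 ]
```

```bash
python3 -m inch '[[[0,-0.007,0.03,0.2,0],[0,-0.007,0.03,0.5,0],[0,-0.007,0.03,0.75,0],[0,-0.007,0.03,0.86,0],[0,-0.007,0.03,0.86,0],[0,-0.007,0.03,0.86,0]]]'
python3 -m inch '[[[0,0,0,0.02,0],[0,0,0,0.02,0]]]'
python3 -m inch '[[[0,0,0,0.015,0],[0,0,0,0.015,0]]]'
```

```text
clock: 26.75
eef_pos: [0.6085, -0.1398, 0.0444]
orientation: [3.14, 0.0, 1.521]
force: [-0.5, 0.9, -2.0]
finger_gap: 0.0522
finger_force: 55.0
clock: 26.95
eef_pos: [0.6084, -0.1395, 0.042]
orientation: [3.141, 0.0, 1.521]
force: [0.0, -0.2, -0.8]
finger_gap: 0.0526
finger_force: 55.1
clock: 27.15
eef_pos: [0.6086, -0.1396, 0.0418]
orientation: [-3.141, 0.0, 1.521]
force: [-4.2, 0.9, 8.0]
finger_gap: 0.0524
finger_force: 55.7
```

Contact with the floor. I'll release, lift away and inspect.

```bash
python3 -m inch '[[[0,0,0,-0.01,0],[0,0,0,-0.01,0],[1,0,0,-0.01,0],[1,0,0,-0.01,0],[1,0,0,-0.01,0],[1,0,0,-0.01,0],[1,0,0,-0.01,0],[1,0,0,-0.3,0],[1,0,0,-0.7,0],[1,0,0,-1,0],[1,0,0,-1,0]]]'
python3 -m inch '[[[1,-0.4,-0.4,-0.3,0],[1,-0.8,-0.8,-0.5,0],[1,-0.8,-0.8,-0.5,0]]]' >/dev/null
python3 -m inch '[[[1,-0.4,-0.4,0,0],[1,-0.8,-0.9,0,0],[1,-0.8,-0.9,0,0],[1,-0.8,-0.9,0,0],[1,-0.8,-0.9,0,0]]]'
python3 - <<'E'
from h import *
T,S=shot("top"),shot("side")
for n,x0,yaw in(("blue_cap",(.621,.154,.009),0),("metal_clip",(.6165,.056,.009),1.52),("impeller",(.613,-.043,.009),0),("media_jar",(.608,-.1395,.009),0)):
    for t in(T,S):
        d=near(t,n,x0)
        if d: print(n,round(d["conf"],2),fit(n,[(t,d["region"])],x0,yaw,.009)[0])
a=cv2.resize(T["frame"][110:260,140:400],(800,460));b=cv2.resize(S["frame"][90:250,150:400],(800,512))
cv2.imwrite("pics/f.png",cv2.resize(np.vstack([a,b]),(490,600))[:,:,::-1])
E
```

```text
clock: 28.25
eef_pos: [0.6115, -0.1406, 0.146]
orientation: [3.132, 0.004, 1.521]
force: [0.8, -0.5, -0.2]
finger_gap: 0.0852
finger_force: 0.0
clock: 29.05
eef_pos: [0.4305, -0.2904, 0.1895]
orientation: [-3.141, -0.001, 1.52]
force: [0.1, -0.2, 0.1]
finger_gap: 0.0856
finger_force: 0.0
blue_cap 0.55 [0.62142814 0.14899275]
blue_cap 0.64 [0.62034721 0.1560457 ]
metal_clip 0.61 [0.61658861 0.05701195]
impeller 0.54 [ 0.61279608 -0.04428319]
impeller 0.61 [ 0.6148046  -0.04288928]
media_jar 0.63 [ 0.60809179 -0.13655653]
media_jar 0.89 [ 0.60835044 -0.1369148 ]
```

View pics/f.png

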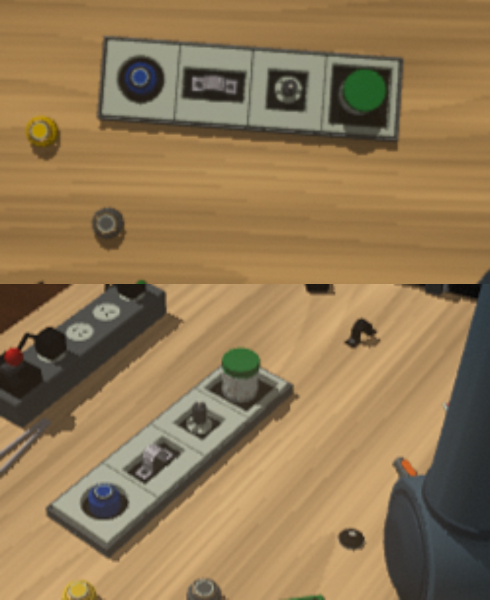

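All four parts stand upright in their bays. In the top half of the picture they are at (140,77), (212,84), (288,90) and (360,92). The look-alikes have not been touched, and the arm is clear.

```bash
python3 -c "from station import r;print(r.sign_off())"
```

```text
the job is handed in; nothing more can be done
None
```

The job is handed in after about 29 s on the robot's clock: the small blue cap, aluminium clip, impeller and media jar each stand upright in their fitted bays, let go and in the order asked, and the look-alikes were left alone.

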